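Hold the retaining bar against the sprung stop

ROBOT

A 6-joint arm with a two-finger parallel gripper is mounted at the origin on a cart in front of the work surface, level with it; the furniture and walls round the work are solid. World frame = base frame: x ahead of the robot, y to its left, z up, the work surface at z = 0. Lengths are in m, angles in rad, forces in N, time in s.
With the tool pointing down it reaches from about 0.225 to 0.875 m from the base axis. Payload 3.4 kg.
Tool frame: the origin (TCP) lies between the finger pads; the fingertips stand 11 mm ahead of it and the grasp point (between the pads) lies 8 mm behind it; z points along the fingers, y is the line along which they close (so a half turn about z gives the same grasp; the last joint's range is limited). The gripper opens to 85 mm and grips with 20 to 120 N. Pads are 22 mm wide; open, the fingers measure 114 mm over their backs; the gripper's body (76 mm by 85 mm) begins 54 mm behind the grasp point. The pads swing forward as they close: fully open they stand 13 mm farther back than shut.
Start: joints at [1.151, 0.276, 1.505, -0, 1.361, -0.121], TCP at [0.169, 0.55, 0.242] pointing down, gripper open.
Joint ranges: [-2.89, 2.89], [-0.75, 2.08], [0.22, 2.7], [-1.18, 4.32], [0.11, 2.71], [-2.7, 2.7]. Speed limits (rad/s): [2.57, 2.57, 3.14, 3.14, 3.14, 3.14].

INTERFACE

Orientations are given as a unit quaternion [w, x, y, z].
In Python, from rig import manip, imaging gives the robot as it stands. The module is installed in compiled form; this text tells all that it offers.
- The arm moves only by the tool jog_arm, never from a script. Its argument "deltas" is one flat list of numbers, 7 for each row, row after row: the turn, a rotation vector about the world's x, y, z in degrees, then the shift along the world's x, y, z in mm, then the opening, from 0 (shut) to 1 (fully open). In form: [ax, ay, az, tx, ty, tz, gripper, ax, ay, az, tx, ty, tz, gripper, ...]. A call has 1 to 20 rows; each row is the pose to reach, as a shift and turn from the pose commanded when the call began; what a row does not reach only later rows make up. A row lasts 1/10 s, in which the tool goes at most 50 mm and 8.59 degrees, less where a joint would pass 70% of its speed; a pose out of reach is approached as far as the arm can. A call with a gripper value outside its range is refused whole. The fingers move at their own pace and stop on an object; "grip_force" is the grip in N (left out, the last holds). Time passes only in rows, so rows that repeat a pose let the fingers close. It gives the time, the measured TCP pose, the force, the opening and the grip force at its end, in the units of the state.
- manip.get_state(): the state, without advancing time (a new reading comes with each control period).
- imaging.get_image(name): name is "scene" or "top" or "wrist"; returns the picture (384x512x3 uint8, blue, green, red); there is no depth.
- imaging.calibration(name): a dict with "mtx" (3x3 intrinsics, pixels), "cam_to_world" (4x4, takes a point from camera to world coordinates). Camera axes: x right, y down, z forward; pixel columns grow to the right and rows downward; lengths in m; the calibration is good to about 2 mm. A picture is of the moment at which its call begins: read the wrist's pose just before it. calibration takes no time and is no camera call; for the wrist camera it gives the pose at the moment of the call.
- manip.sign_off(): hands the job in; it is judged then, once.
The state is a dict: "clock": time; "qpos": joint angles; "qd": joint speeds; "effort": joint torques, N m; "position": TCP position; "ee_rot": TCP orientation; "contact_force": force on the tool from outside, world axes, zero at the start; "moment": the same for the moment, N m; "width": finger opening in m; "gripper_force": force on a finger pad.
Only numpy, scipy, OpenCV 4.12 (cv2) and the standard library are available. Lean on these libraries where they do the work, as an engineer would, in place of code of your own. Each camera call takes 0.05 s, during which the arm holds its last target. There are 200 camera calls.

TASK

Lay the loose steel retaining bar across the two aluminium supports of the blue pin fixture, rib up and centred, still clear of the orange sprung stop; then slide it squarely back against the stop until the black pointers stand in the green zone, never going far into the red. Keep that steady push on for at least two seconds with the bar flat on both supports, and finish while still holding it there, so that I can clamp its ends. Leave the oil bottle, the tally counter and the small card box alone.

Things in the scene. Friction and masses are not known exactly. Their poses are not given: they have to be found in the camera images.
- fixture: Fixed pin fixture: blue base plate 125 (x) x 180 (y) x 8 mm with two supports, a sprung stop and a grey spring housing. Origin on the worktop; plate x -50 to +75 mm, y -90 to +90 mm. +x is the push direction, from the open front towards stop and housing; z up. A fixed drilled jig block between the supports is 26 mm high over the worktop, 8 mm below the laid bar.
- housing_top (a point): Middle of the top of the grey spring housing behind the stop, at x +55 mm, z 46 mm of the fixture, same axes. Housing 30 (x) x 160 (y) mm. On its top at y +55 and -55 mm are two equal scales, each 30 mm wide (y): white, then green (x -4 to +4 mm from here), then red (x +4 to +13 mm).
- stop_face (a point): Middle of the front face of the orange sprung stop, which meets the bar; at rest at x +10 mm, z 39 mm of the fixture, same axes, moving along x. A strip 10 (x) x 150 (y) mm, 35.5 to 43 mm above the worktop. At y +55 and -55 mm are black T pointers, tops 50 mm up; the T's rear edge (36 mm behind this face) is in the green at 5 to 13 mm of travel.
- supports_mid (a point): Point midway between the two aluminium supports, level with their flat tops: x 0, y 0, z 34 mm of the fixture, same axes. Each support is 80 (x) x 30 (y) mm, from x -45 to +35 mm, centred at y +60 and y -60 mm.
- stop (a joint): Travel of the sprung stop along fixture +x in m: 0 at rest, 0.018 fully home. Spring force against the bar: 2.5 N plus 0.7 N per mm; green zone 0.005 to 0.013 (6 to 11.6 N).
- bar: Loose retaining bar, steel, 24 (x) x 150 (y) x 10 (z) mm, 0.3 kg give or take, lying on the worktop at the start. Origin at the centre of its underside. On the middle of its top stands a black grip rib 14 (x) x 40 (y) mm, from 10 to 40 mm above the underside; take it across its 14 mm. The bar is the same either way round.
- bottle: Oil bottle, white with red cap, 43 x 42 x 119 mm, standing; origin at the centre of its underside. Leave alone.
- counter: Grey hand tally counter, 54 x 50 x 26 mm; origin at the centre of its underside. Leave alone.
- card_carton: Small brown card box, 47 x 72 x 31 mm; origin at the centre of its underside. Leave alone.

How it is judged:
On the way, in this order (a step that is already met when the one before it is completed fails the run):
1. the bar lies across both supports, flat, square and centred, with the stop not yet pushed in (z of bar in the frame of fixture between 0.031 and 0.037 m and y of bar in the frame of fixture between -0.012 and 0.012 m and angle between bar's own z axis and vertical below 0.05 rad and angle between the y axis of bar and the y axis of fixture, either way round below 0.07 rad and contact force between bar and fixture above 0.3 N and x of bar in the frame of fixture above -0.04 m and value of joint stop below 0.003 m), for 0.2 s.
2. the bar is pressed against the stop with the pointers in the green zone, for two seconds (z of bar in the frame of fixture between 0.031 and 0.037 m and y of bar in the frame of fixture between -0.012 and 0.012 m and angle between bar's own z axis and vertical below 0.05 rad and angle between the y axis of bar and the y axis of fixture, either way round below 0.07 rad and value of joint stop between 0.005 and 0.013 m and contact force between bar and stop between 4 and 14 N and contact force between the fingers and bar above 2 N), for 2 s.
At the end, for the whole second after the job is handed in: Fingers on the bar (over 2 N); bar at rest on both supports (height within 3 mm, level 0.05 rad), centred within 12 mm, square within 0.07 rad; stop pushed in 5 to 13 mm, 4 to 14 N between bar and stop; bottle, counter, card box upright (0.2 rad), moved under 20 mm (all of step 2 and linear speed of bar below 0.01 m/s and distance of each of bottle, counter, card_carton from where it was at the start of the episode below 0.02 m and angle between each of bottle, counter, card_carton's own z axis and vertical below 0.2 rad); the arm keeps its last pose, push and grip.
It fails at once if the stop is pushed well into the red (more than 16 mm) (value of joint stop above 0.016 m).
It fails at once if the oil bottle is knocked or moved by more than 20 mm (distance of bottle from where it was at the start of the episode above 0.02 m or angle between bottle's own z axis and vertical above 0.3 rad).
It fails at once if the tally counter is knocked or moved by more than 20 mm (distance of counter from where it was at the start of the episode above 0.02 m or angle between counter's own z axis and vertical above 0.3 rad).
It fails at once if the card box is knocked or moved by more than 20 mm (distance of card_carton from where it was at the start of the episode above 0.02 m or angle between card_carton's own z axis and vertical above 0.3 rad).
It also fails if it takes over 45 s, if anything falls off the work surface, if the arm or the gripper's body presses on something with over 40 N, if the wrist force passes 120 N, or if a joint passes its speed limit or range.

## Working session

There is one attempt and no reset: what is moved stays moved. The work goes in short steps, Python scripts to look and compute and a tool call to move; the robot and the scene stay as the last step left them, time stands still between calls to the robot, and variables do not carry over. Pictures are saved under pics/ and viewed, at most 10 in all, crops included, and the job is handed in when it is done.

Besides the shell and the picture viewer there is one more tool, called after "Request:" by a JSON object that holds its "name" and its "arguments". jog_arm: Moves the arm, as the interface text tells. Its arguments: {"type":"object","properties":{"deltas":{"type":"array"},"grip_force":{"type":"number"}},"required":["deltas"]}

```bash
mkdir -p pics; python3 - <<'E'
from rig import manip, imaging
import cv2
for n in("top","scene"):
    cv2.imwrite(f"pics/{n}0.png",cv2.resize(imaging.get_image(n),(768,576),interpolation=cv2.INTER_CUBIC))
    c=imaging.calibration(n);print(n,c["mtx"].round(1).tolist(),c["cam_to_world"].round(4).tolist())
s=manip.get_state();print(s)
E
```

```text
top [[432.5, 0.0, 253.7], [0.0, 432.5, 191.5], [0.0, 0.0, 1.0]] [[0.0143, -0.9904, 0.1373, 0.4783], [-0.9998, -0.0125, 0.0138, 0.1345], [-0.012, -0.1375, -0.9904, 0.9167], [0.0, 0.0, 0.0, 1.0]]
scene [[387.8, 0.0, 248.8], [0.0, 387.8, 196.0], [0.0, 0.0, 1.0]] [[0.6667, -0.5755, 0.4735, 0.1875], [-0.7453, -0.5198, 0.4176, -0.23], [0.0058, -0.6314, -0.7755, 0.7189], [0.0, 0.0, 0.0, 1.0]]
{'clock': 0.1, 'qpos': array([ 1.15100883e+00,  2.76524472e-01,  1.50600764e+00, -1.13268540e-06,
        1.36068352e+00, -1.20981986e-01]), 'qd': array([ 1.13855563e-04, -1.92633350e-03, -3.33763380e-03,  1.86751318e-03,
        1.55382854e-05, -1.11197800e-03]), 'effort': array([ 2.16517416e-03, -4.17698550e+01, -2.46404314e+01, -8.26130963e-05,
        5.73782439e-03,  1.24366416e-06]), 'position': array([0.1690796 , 0.54911044, 0.2415299 ]), 'ee_rot': array([-2.16217292e-04,  1.48847402e-01,  9.88859845e-01, -7.82155686e-04]), 'contact_force': array([ 0.74282171, -0.10892226,  0.42684829]), 'moment': array([-0.01116494,  0.01321193, -0.01306134]), 'gripper_force': 0.0, 'width': 0.08545485688793109}
```

View pics/top0.png

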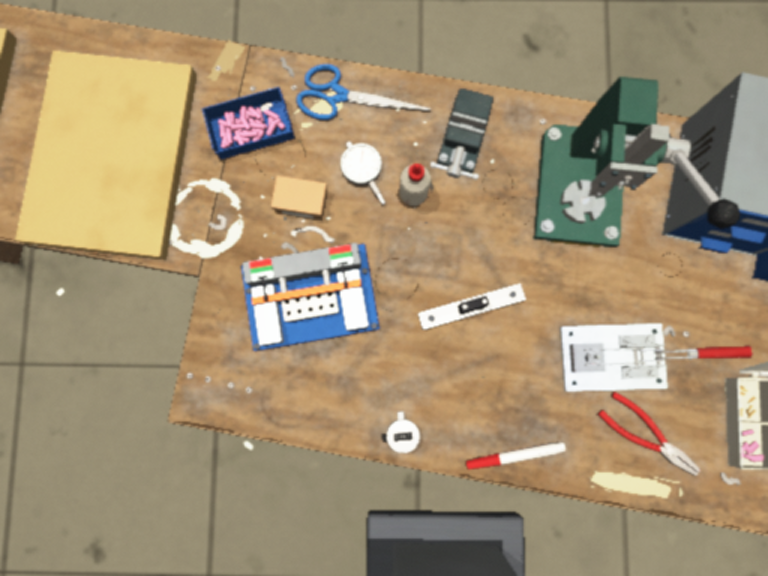

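View pics/scene0.png

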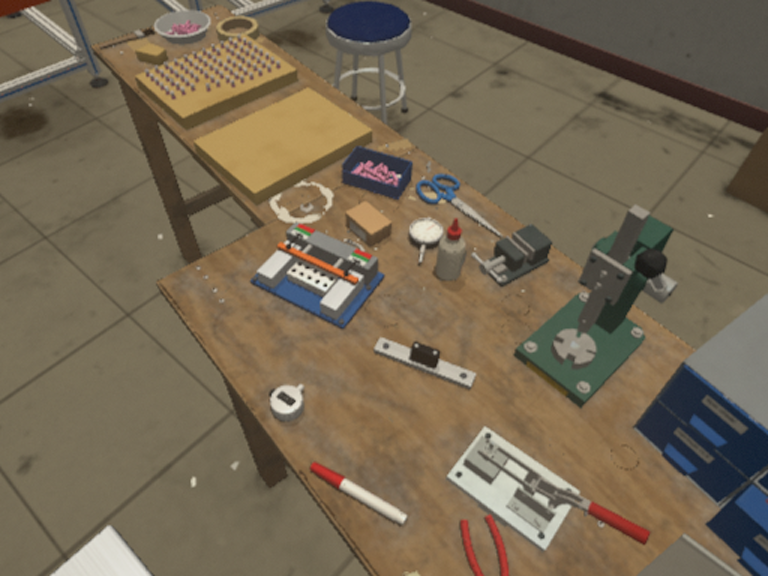

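The top view shows the fixture at about (310,297), with its push direction up the image. The bar is at (472,306), the bottle at (415,185), the counter at (403,435) and the card box at (299,196). I'll enlarge that area.

```bash
python3 - <<'E'
from rig import imaging
import cv2
a=imaging.get_image("top")[155:241,155:355]
cv2.imwrite("pics/top1.png",cv2.resize(a,None,fx=4,fy=4,interpolation=cv2.INTER_CUBIC))
E
```

```text
(no output)
```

View pics/top1.png

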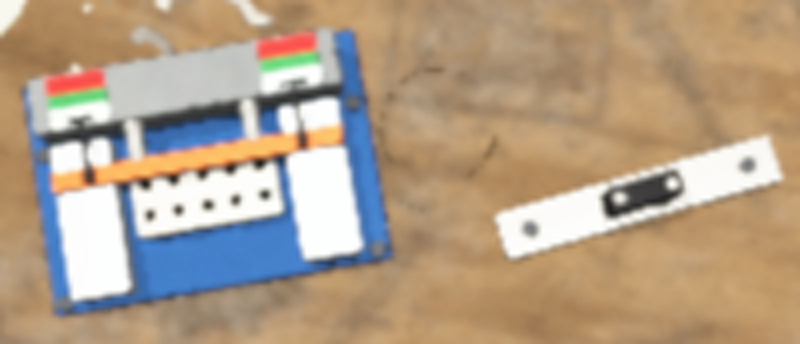

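```bash
cat > h.py <<'E'
from rig import imaging
import numpy as np
from scipy.optimize import least_squares
def fit(name,px,P,g):
    c=imaging.calibration(name);K=c["mtx"];T=np.linalg.inv(c["cam_to_world"])
    P=np.array(P,float)/1e3;px=np.array(px,float)
    def r(q):
        a=q[2];R=np.array([[np.cos(a),-np.sin(a),0],[np.sin(a),np.cos(a),0],[0,0,1]])
        W=P@R.T+[q[0],q[1],0];C=(W@T[:3,:3].T+T[:3,3])@K.T
        return (C[:,:2]/C[:,2:]-px).ravel()
    s=least_squares(r,g,loss="soft_l1");print(s.x.round(4),np.degrees(s.x[2]).round(2));print(r(s.x).reshape(-1,2).round(2).tolist());return s.x
E
python3 - <<'E'
from h import *
f=lambda p:(np.array(p)+.5)/4-.5+155
F=fit("top",f([(55,315),(392,258),(352,30),(70,300),(131,290),(307,261),(362,250),(53,190),(343,143),(46,79),(103,70),(256,41),(316,33)]),
[(-50,90,8),(-50,-90,8),(75,-90,8),(-45,75,34),(-45,45,34),(-45,-45,34),(-45,-75,34),(10,75,43),(10,-75,43),(68,70,46),(68,40,46),(68,-40,46),(68,-70,46)],[.4,.25,.1])
B=fit("top",f([(495,213),(768,135),(782,180),(510,260),(603,195),(680,172),(685,193),(608,217)]),
[(12,75,10),(12,-75,10),(-12,-75,10),(-12,75,10),(7,20,40),(7,-20,40),(-7,-20,40),(-7,20,40)],[.45,0,.2])
E
```

```text
[0.5781 0.2457 0.1829] 10.48
[[-0.09, 0.33], [0.24, 0.11], [0.46, -0.36], [0.43, -0.11], [-0.3, -0.09], [-0.8, -0.28], [-0.08, -0.0], [-0.02, 0.48], [0.08, -0.12], [-0.15, -0.07], [0.07, -0.27], [0.33, 0.45], [-0.25, 0.01]]
[0.5784 0.0196 0.2967] 17.0
[[-0.08, 0.86], [-0.26, 0.58], [-0.25, 0.16], [-0.55, 0.06], [0.17, -1.26], [-0.31, -0.96], [0.51, 0.34], [0.95, -0.18]]
```

Fixture: (0.578, 0.246), yaw 10.5°. Bar: (0.578, 0.020), yaw 17°, lying on the worktop. All of this is in reach and the residuals are about 1 px or less. Moving to above the bar.

Request:
{"name": "jog_arm", "arguments": {"deltas": [0,0,-56,409,-530,-42,1,0,0,-56,409,-530,-42,1,0,0,-56,409,-530,-42,1,0,0,-56,409,-530,-42,1,0,0,-56,409,-530,-42,1,0,0,-56,409,-530,-42,1,0,0,-56,409,-530,-42,1,0,0,-56,409,-530,-42,1,0,0,-56,409,-530,-42,1,0,0,-56,409,-530,-42,1,0,0,-56,409,-530,-42,1,0,0,-56,409,-530,-42,1,0,0,-56,409,-530,-42,1,0,0,-56,409,-530,-42,1,0,0,-56,409,-530,-42,1,0,0,-56,409,-530,-42,1,0,0,-56,409,-530,-42,1,0,0,-56,409,-530,-42,1]}}

```text
clock: 1.95
position: [0.5773, 0.021, 0.2006]
ee_rot: [-0.0, 0.595, 0.804, 0.0]
contact_force: [0.3, -0.5, 0.0]
width: 0.0855
gripper_force: 0.0
```

```bash
python3 - <<'E'
from rig import manip, imaging
import cv2,numpy as np
s=manip.get_state();print(s["clock"],s["position"].round(4),s["ee_rot"].round(4),s["qpos"].round(2))
np.savez("w1.npz",**imaging.calibration("wrist"))
im=imaging.get_image("wrist");cv2.imwrite("pics/w1raw.png",im)
cv2.imwrite("pics/w1.png",cv2.resize(im,(768,576),interpolation=cv2.INTER_CUBIC))
E
```

```text
1.95 [0.5773 0.021  0.2006] [-2.000e-04  5.949e-01  8.038e-01  2.000e-04] [-0.08  0.31  1.57  0.    1.27 -0.38]
```

View pics/w1.png

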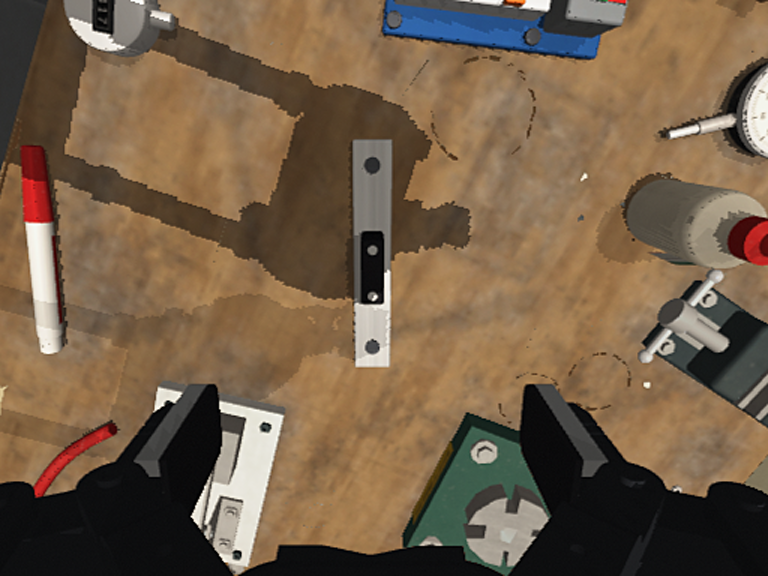

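The wrist view shows the bar upright in the image, with top corners (352,140) and (391,140) and bottom corners (389,367) and (356,367). The rib top spans (360–384, 232–304). I'll refine the bar pose from these.

```bash
python3 - <<'E'
import h
from h import *
f=lambda p:(np.array(p)+.5)/1.5-.5
fit("wrist",f([(352,140),(391,140),(389,367),(356,367),(360,232),(384,232),(383,304),(361,304)]),
[(-12,75,10),(12,75,10),(12,-75,10),(-12,-75,10),(-7,20,40),(7,20,40),(7,-20,40),(-7,-20,40)],[.578,.02,.297])
E
```

```text
[0.5801 0.0187 0.3005] 17.22
[[-0.39, -1.33], [0.34, -1.45], [0.54, -0.58], [-0.79, -0.48], [-0.14, 4.38], [0.1, 4.3], [0.61, 0.22], [-0.33, 0.29]]
```

Request:
{"name": "jog_arm", "arguments": {"deltas": [0,0,0,2,-1,-40,0.7,0,0,0,2,-1,-85,0.6,0,0,0,2,-1,-125,0.6,0,0,0,2,-1,-155,0.6,0,0,0,2,-1,-170,0.6,0,0,0,2,-1,-174,0.6,0,0,0,2,-1,-174,0.6,0,0,0,2,-1,-174,0,0,0,0,2,-1,-174,0,0,0,0,2,-1,-174,0,0,0,0,2,-1,-174,0,0,0,0,2,-1,-174,0,0,0,0,2,-1,-174,0,0,0,0,2,-1,-174,0], "grip_force": 60}}

```text
clock: 3.4
position: [0.581, 0.0185, 0.0277]
ee_rot: [0.001, 0.596, 0.803, 0.001]
contact_force: [-0.6, -0.2, 6.5]
width: 0.0127
gripper_force: 59.7
```

Request:
{"name": "jog_arm", "arguments": {"deltas": [0,0,0,0,0,15,0,0,0,0,0,0,40,0,0,0,0,0,0,65,0,0,0,0,0,0,80,0,0,0,0,0,15,80,0,0,0,-1,-2,40,80,0,0,0,-2,-5,70,80,0,0,0,-3,-8,105,80,0,0,0,-4,-11,140,80,0,0,0,-5,-15,175,80,0,0,0,-6,-18,200,80,0,0,0,-6.7,-20,217,80,0,0,0,-6.7,-20,223,80,0,0,0,-6.7,-20,223,80,0,0,0,-6.7,-20,223,80,0,0,0,-6.7,-20,223,80,0]}}

```text
clock: 5.0
position: [0.5603, 0.2406, 0.106]
ee_rot: [-0.0, 0.642, 0.767, -0.0]
contact_force: [-0.2, -0.3, -3.0]
width: 0.0126
gripper_force: 58.8
```

```bash
python3 - <<'E'
from rig import manip, imaging
import cv2,numpy as np
s=manip.get_state();print(s["clock"],s["position"].round(4),s["ee_rot"].round(4),s["contact_force"].round(2),s["moment"].round(3),s["width"])
im=imaging.get_image("wrist")
cv2.imwrite("pics/w2.png",cv2.resize(im,(768,576),interpolation=cv2.INTER_CUBIC))
a=imaging.get_image("top")[140:240,150:290]
cv2.imwrite("pics/t2.png",cv2.resize(a,None,fx=5,fy=5,interpolation=cv2.INTER_CUBIC))
E
```

```text
5.0 [0.5603 0.2406 0.106 ] [-0.000e+00  6.419e-01  7.668e-01 -4.000e-04] [-0.2  -0.26 -2.96] [ 0.008 -0.011 -0.013] 0.012649736735812073
```

View pics/w2.png

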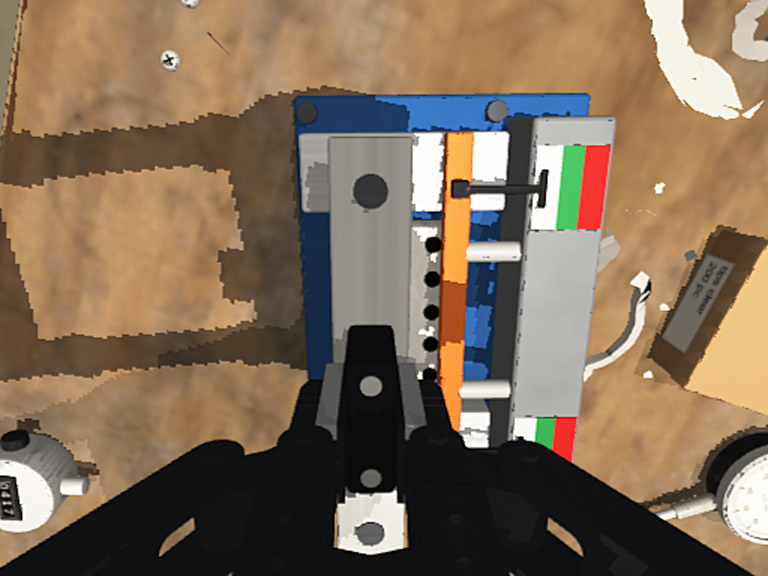

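View pics/t2.png

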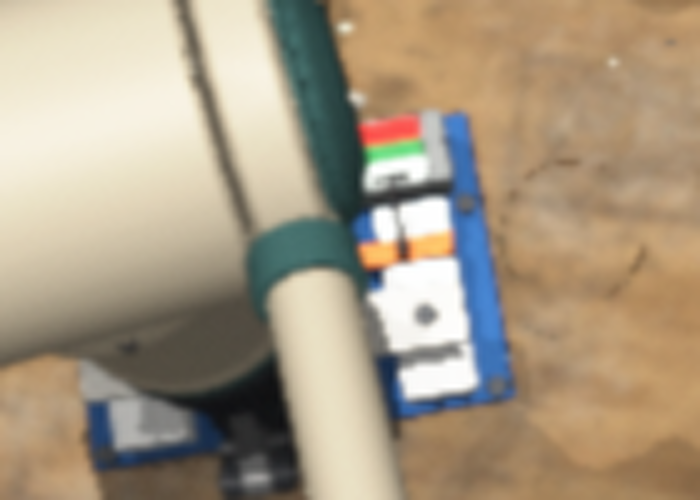

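The bar is held level, its +y end edge running (329,137)–(413,135). It is parallel to the orange stop at x≈447 and clear of it. I'll fit both poses from this view.

```bash
python3 - <<'E'
from h import *
f=lambda p:(np.array(p)+.5)/1.5-.5
F=fit("wrist",f([(293,95),(590,94),(299,134),(302,213),(447,133),(472,133),(562,146),(586,146),(611,146),(603,231),(575,417),(555,417),(537,417),(615,117)]),
[(-50,90,8),(75,90,8),(-45,75,34),(-45,45,34),(10,75,43),(20,75,43),(51,70,46),(59,70,46),(68,70,46),(68,40,46),(68,-40,46),(59,-40,46),(51,-40,46),(70,80,46)],[.578,.246,.183])
B=fit("wrist",f([(329,137),(413,135),(410,548),(334,545)]),[(-12,75,88),(12,75,88),(12,-75,88),(-12,-75,88)],[.56,.241,.183])
d=B[:2]-F[:2];a=F[2];print("bar in fixture",(d@np.array([[np.cos(a),-np.sin(a)],[np.sin(a),np.cos(a)]])*1e3).round(1))
E
```

```text
[0.5791 0.2446 0.1845] 10.57
[[-0.27, 0.67], [1.8, -0.46], [-0.61, 0.02], [-0.05, 0.31], [0.15, -0.07], [1.98, -0.23], [0.35, 0.37], [-0.73, 0.24], [-0.61, 0.09], [-2.25, -1.22], [0.64, 0.03], [-0.27, 0.14], [-0.92, 0.24], [2.99, -0.28]]
[0.5617 0.2414 0.1829] 10.48
[[-0.88, -1.3], [0.78, -0.38], [-2.29, 10.97], [4.51, 13.23]]
bar in fixture [-17.7   0. ]
```

Request:
{"name": "jog_arm", "arguments": {"deltas": [0,0,0,0,0,-15,0,0,0,0,0,0,-30,0,0,0,0,0,0,-37,0,0,0,0,0,0,-40,0,0,0,0,0,0,-42,0,0,0,0,0,0,-43,0,0,0,0,0,0,-44,0,0,0,0,0,0,-45,0,0,0,0,0,0,-45,0,0,0,0,0,0,-45,0,0,0,0,0,0,-45,0,0,0,0,0,0,-45,0]}}

```text
clock: 6.3
position: [0.5606, 0.2417, 0.0617]
ee_rot: [0.0, 0.642, 0.767, 0.0]
contact_force: [-0.6, 0.2, 0.6]
width: 0.013
gripper_force: 59.0
```

Request:
{"name": "jog_arm", "arguments": {"deltas": [0,0,0,2,0.4,0,0,0,0,0,3.9,0.7,0,0,0,0,0,5.9,1.1,0,0,0,0,0,7.9,1.5,0,0,0,0,0,9.8,1.8,0,0,0,0,0,11.8,2.2,0,0,0,0,0,13.8,2.5,0,0,0,0,0,14.7,2.7,0,0,0,0,0,15.7,2.9,0,0,0,0,0,16.7,3.1,0,0,0,0,0,17.7,3.3,0,0,0,0,0,18.7,3.5,0,0,0,0,0,19.7,3.6,0,0,0,0,0,20.6,3.8,0,0,0,0,0,21.6,4,0,0,0,0,0,21.6,4,0,0,0,0,0,21.6,4,0,0,0,0,0,21.6,4,0,0]}}

```text
clock: 8.1
position: [0.5763, 0.2445, 0.0618]
ee_rot: [-0.003, 0.641, 0.767, -0.005]
contact_force: [-10.2, -2.2, 11.2]
width: 0.0127
gripper_force: 60.7
```

```bash
python3 - <<'E'
from rig import manip, imaging
import cv2,numpy as np
s=manip.get_state();print(s["clock"],s["position"].round(4),s["ee_rot"].round(4),s["contact_force"].round(2),s["moment"].round(3),s["width"])
im=imaging.get_image("wrist")[50:330,180:430]
cv2.imwrite("pics/w3.png",cv2.resize(im,None,fx=2,fy=2,interpolation=cv2.INTER_CUBIC))
E
```

```text
8.1 [0.5763 0.2445 0.0618] [-0.0034  0.6414  0.7672 -0.0046] [-10.24  -2.22  11.24] [-0.372  2.017  0.083] 0.012677012040485632
```

View pics/w3.png

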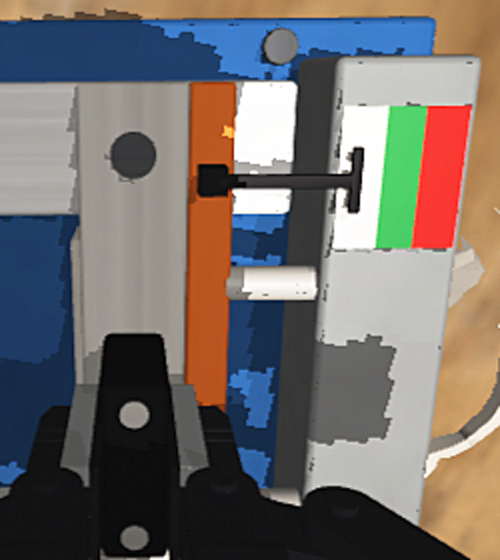

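The bar is against the stop, square to it, and the pointer is still in the white just before the green. Downward load is high and the tool has tilted about 0.6°. I'll ease both while pushing a little further.

Request:
{"name": "jog_arm", "arguments": {"deltas": [0.05,-0.25,0,0,0,0.4,0,0.1,-0.5,0,0,0,0.8,0,0.15,-0.8,0,0,0,1.2,0,0.15,-0.8,0,1,0.2,1.2,0,0.15,-0.8,0,2,0.4,1.2,0,0.15,-0.8,0,3,0.6,1.2,0,0.15,-0.8,0,4,0.7,1.2,0,0.15,-0.8,0,4,0.7,1.2,0,0.15,-0.8,0,4,0.7,1.2,0]}}

```text
clock: 9.05
position: [0.5796, 0.245, 0.0618]
ee_rot: [0.001, 0.641, 0.767, 0.0]
contact_force: [-10.4, -2.1, 6.5]
width: 0.013
gripper_force: 60.2
```

Request:
{"name": "jog_arm", "arguments": {"deltas": [0,-0.1,0,1,0.2,0.2,0,0,-0.2,0,2,0.4,0.4,0,0.1,-0.3,0,3,0.6,0.6,0,0.1,-0.4,0,4,0.7,0.8,0,0.1,-0.4,0,5,0.9,0.8,0,0.1,-0.4,0,6,1.1,0.8,0,0.1,-0.4,0,7,1.3,0.8,0,0.1,-0.4,0,7,1.3,0.8,0,0.1,-0.4,0,7,1.3,0.8,0,0.1,-0.4,0,7,1.3,0.8,0]}}

```text
clock: 10.05
position: [0.584, 0.2459, 0.0617]
ee_rot: [0.001, 0.641, 0.767, 0.001]
contact_force: [-13.8, -2.4, 6.6]
width: 0.0129
gripper_force: 60.3
```

```bash
python3 - <<'E'
from rig import manip, imaging
import cv2,numpy as np
s=manip.get_state();print(s["clock"],s["position"].round(4),s["ee_rot"].round(4),s["contact_force"].round(2),s["moment"].round(3),s["width"])
im=imaging.get_image("wrist")[50:330,180:430]
cv2.imwrite("pics/w4.png",cv2.resize(im,None,fx=2,fy=2,interpolation=cv2.INTER_CUBIC))
E
```

```text
10.05 [0.584  0.2459 0.0617] [1.000e-03 6.411e-01 7.675e-01 6.000e-04] [-13.77  -2.44   6.57] [-0.399  2.542  0.327] 0.012925773029262214
```

View pics/w4.png

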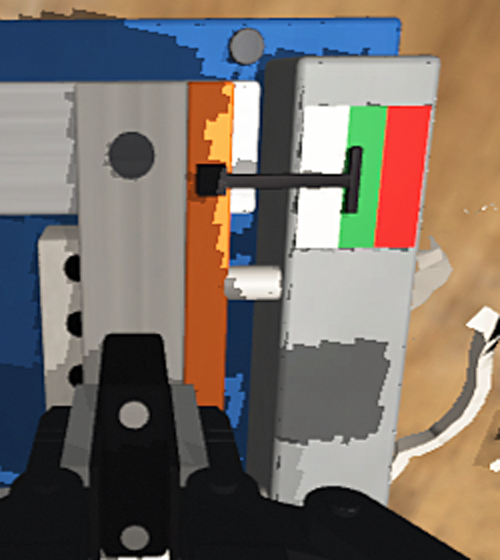

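The pointer's rear edge is at x≈361 and the green runs from about 344 to 382, so travel is about 8.5 mm, mid-green. The bar is square to the stop, so I'll hold here.

Request:
{"name": "jog_arm", "arguments": {"deltas": [0,0,0,0,0,0,0,0,0,0,0,0,0,0,0,0,0,0,0,0,0,0,0,0,0,0,0,0,0,0,0,0,0,0,0,0,0,0,0,0,0,0,0,0,0,0,0,0,0,0,0,0,0,0,0,0,0,0,0,0,0,0,0,0,0,0,0,0,0,0,0,0,0,0,0,0,0,0,0,0,0,0,0,0,0,0,0,0,0,0,0,0,0,0,0,0,0,0,0,0,0,0,0,0,0,0,0,0,0,0,0,0,0,0,0,0,0,0,0,0,0,0,0,0,0,0,0,0,0,0,0,0,0,0,0,0,0,0,0,0]}}

```text
clock: 12.1
position: [0.584, 0.2459, 0.0617]
ee_rot: [0.001, 0.641, 0.767, 0.001]
contact_force: [-13.5, -2.6, 6.8]
width: 0.0129
gripper_force: 60.3
```

Request:
{"name": "jog_arm", "arguments": {"deltas": [0,0,0,0,0,0,0,0,0,0,0,0,0,0,0,0,0,0,0,0,0,0,0,0,0,0,0,0,0,0,0,0,0,0,0,0,0,0,0,0,0,0,0,0,0,0,0,0,0,0,0,0,0,0,0,0]}}

```text
clock: 12.9
position: [0.584, 0.2459, 0.0618]
ee_rot: [0.001, 0.641, 0.767, 0.001]
contact_force: [-14.3, -1.6, 6.3]
width: 0.0129
gripper_force: 60.3
```

```bash
python3 - <<'E'
from rig import manip, imaging
import cv2
s=manip.get_state();print(s["clock"],s["position"].round(4),s["ee_rot"].round(4),s["contact_force"].round(2),s["gripper_force"])
a=imaging.get_image("wrist")[50:,150:430]
cv2.imwrite("pics/w5.png",cv2.resize(a,None,fx=1.75,fy=1.75,interpolation=cv2.INTER_CUBIC))
E
```

```text
12.9 [0.584  0.2459 0.0618] [1.000e-03 6.411e-01 7.675e-01 6.000e-04] [-14.25  -1.55   6.35] 60.31578183174133
```

View pics/w5.png

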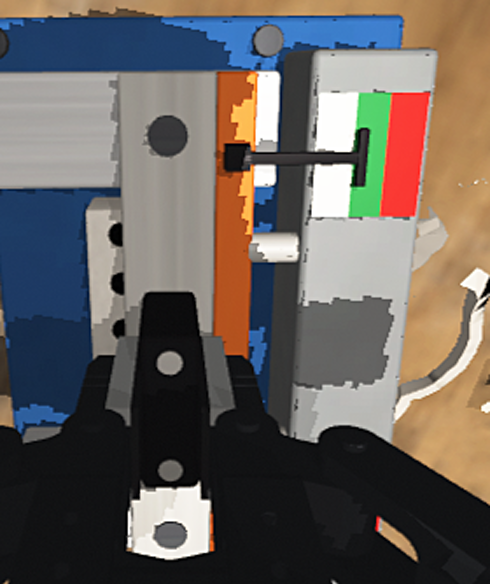

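Steady for more than 2.5 s: the pointer is mid-green and the bar is flat, square and still held. Handing in.

```bash
python3 -c "
from rig import manip
print(manip.sign_off())"
```

```text
the job is handed in; nothing more can be done
None
```

The bar is lying flat and square on both supports, pressed against the stop with the visible pointer mid-green (about 8.5 mm of travel by my measurement); it was held steady for over 2 seconds, is still being held, and the job is handed in (no verdict was returned).

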